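# Feed jar back in the carousel, brought to the front and held

### The job

Put the square feed jar back upright into its own square socket on the carousel, fully home, and let go of it. Only then turn the turntable until the square jar stands in line with the pointer on the base, and finish while holding the turntable still there, gripping its upright black post without letting go. Leave the other things on the bench where they are.

Things in the scene. Friction and masses are not known exactly. Their poses are not given: they have to be found in the camera images.
- jar_center (a point): centre (half-way up, 40 mm above the underside) of the loose square feed jar: white plastic, 42 x 42 mm square body with flat sides along its x and y axes (foot narrowed to 37 mm over the lowest 8 mm, body from 8 to 64 mm above the underside), round grey lid 36 mm across on top, 80 mm tall in all, about 0.12 kg; stands upright on the bench, z axis up
- jar: the same square jar; origin at the centre of its underside
- base: fixed round grey carousel base, 270 mm across and 15 mm high, origin on the bench under the turning axis, z up; its -x axis points from the turning axis to a tongue with the pointer: a dark upright steel arrow-nosed block, 16 mm wide, top 38 mm above the bench, nose 142 mm from the axis
- turntable (a joint): angle of the turntable about the base's vertical axis, rad, counter-clockwise from above positive; 0 when the square socket is exactly at the pointer; it turns either way to 2.6 rad, starts well counter-clockwise of the pointer (positive), has a stiff bearing (about 0.25 N m of friction, some 2.6 N at the post) and stays where it is left
- socket (a point): centre of the floor of the square socket on the turntable, 27 mm above the bench and 95 mm from the turning axis; inside 47 x 47 mm with sides along this point's x and y axes (turning with the turntable; its -x points outwards from the axis), low aluminium walls 4 mm thick and 16 mm high whose upper half flares outwards. Home, the jar stands on this floor, sides along the socket's.
- disc (a point): centre of the turntable's top, on the turning axis: a steel disc 260 mm across, top 27 mm above the bench, with a hub 44 mm across and 12 mm high; going counter-clockwise from above from the square socket it carries, each 72 degrees on at 95 mm from the axis: a fixed round jar (40 mm across, top 90 mm above the bench), the post, another fixed round jar like the first, and an empty round cup (44 mm inside, 14 mm high)
- post: upright round black handle post on the turntable, a sleeve that also spins freely about its own axis, 16 mm across, 88 mm tall (top 115 mm above the bench), 95 mm from the turning axis, 144 degrees counter-clockwise from the square socket; origin at its foot on the disc
- post_grip (a point): point on the post's axis to grip, 70 mm above the disc (97 mm above the bench, 18 mm below the post's top)
- round_jar_center (a point): centre of a loose round jar (40 mm across, 75 mm tall), a bystander; may stand on either of two spots near the square jar
- round_jar: the same round jar; origin at the centre of its underside
- beaker: glass cup, 66 mm across, 70 mm tall, a bystander; origin at the centre of its underside
- tank: open blue fish tank, 140 x 200 mm, 130 mm tall, a bystander; origin at the centre of its underside
- scoop: feed spoon 170 mm long lying on the bench, a bystander

How it is judged:
By the outcome, as a careful person would: the job done as asked, in the order asked, and still so for the second after the job is handed in, while the arm keeps its last pose, push and grip.
It also fails if it takes over 62 s, if anything falls off the work surface, if the arm or the gripper's body presses on something with over 40 N, if the wrist force passes 120 N, or if a joint passes its speed limit or range.

### The arm

A 6-joint arm with a two-finger parallel gripper is mounted at the origin on the work surface. World frame = base frame: x ahead of the robot, y to its left, z up, the work surface at z = 0. Lengths are in mm, angles in rad, forces in N, time in s.
With the tool pointing down it reaches from about 400 to 825 mm from the base axis. Payload 7 kg.
Tool frame: the origin (TCP) lies at the very end of the fingers, on their centre line; the grasp point (between the pads) lies 19 mm behind it; x points along the fingers, y is the direction in which the jaws open and shut, and the axes are right-handed (so a half turn about x gives the same grasp; the last joint's range is limited). The gripper opens to 88 mm and grips with 3 to 60 N. Pads are 19 mm wide; open, the fingers measure 130 mm over their backs; the gripper's body (78 mm by 193 mm) begins 47 mm behind the grasp point.
Start: joints at [1.523, 0.359, 0.012, 0, -1.224, -0.288], TCP at [222.437, 637.273, 226.561] pointing down, gripper open.
Joint ranges: [-3.07, 3.07], [-1.43, 2.12], [-1.02, 1.25], [-3.03, 1.67], [-3.05, -0], [-3.03, 3.03]. Speed limits (rad/s): [2.39, 2.39, 3.01, 3.14, 3.14, 3.14].

### API

Orientations are given as a rotation vector (axis times angle).
In Python, from cell import get_obs, snapshot, sign_off gives the robot as it stands. The module is installed in compiled form; this text tells all that it offers.
- The arm moves only by the tool servo_tool, never from a script. Its argument "commands" is a list that holds one entry, the list of rows, each a list of 7 numbers: the turn, a rotation vector about the tool's x, y, z in rad, then the shift along the tool's x, y, z in cm, then the finger opening in cm, from 0 to 8.76. A call has 1 to 5 rows; each row is the pose to reach, as a shift and turn from the pose commanded when the call began, along the tool's axes at that moment; what a row does not reach only later rows make up. A row lasts 1/8 s, in which the tool goes at most 62.5 mm and 10.7 degrees, less where a joint would pass 70% of its speed; a pose out of reach is approached as far as the arm can. A call with a gripper value outside its range is refused whole. The fingers move at their own pace and stop on an object; "grip_force" is the grip in N (left out, the last holds). Time passes only in rows, so rows that repeat a pose let the fingers close. It gives the time, the measured TCP pose, the force and the opening at its end, in the units of the state.
- get_obs(): the state, without advancing time (a new reading comes with each control period).
- snapshot(name): name is "side" or "top"; returns a dict with "color" (480x640x3 uint8, red, green, blue), "z_map" (480x640 float32, mm along the optical axis (not along the pixel's ray), 0 where there is no reading), "K" (3x3 intrinsics, pixels), "eye" and "orientation" of the camera in the world. Camera axes: x right, y down, z forward; pixel columns grow to the right and rows downward; lengths in mm; the calibration is good to about 2 mm. A picture is of the moment at which its call begins.
- sign_off(): hands the job in, once; it reports no verdict.
The state is a dict: "clock": time; "q": joint angles; "qd": joint speeds; "effort": joint torques, N m; "position": TCP position; "tool_rot": TCP orientation; "force": force on the tool from outside, world axes, zero at the start; "ft_torque": the same for the moment, N m; "width": finger opening in mm.
Only numpy, scipy, OpenCV 4.12 (cv2) and the standard library are available. Lean on these libraries where they do the work, as an engineer would, in place of code of your own. Each camera call takes 0.05 s, during which the arm holds its last target.

## Working session

There is one attempt and no reset: what is moved stays moved. The work goes in short steps, Python scripts to look and compute and a tool call to move; the robot and the scene stay as the last step left them, time stands still between calls to the robot, and variables do not carry over. Pictures are saved under pics/ and viewed, and the job is handed in when it is done.

Besides the shell and the picture viewer there is one more tool, called as name([rows], argument=value, ...), one row to a line, values as JSON. servo_tool: Moves the arm, as the interface text tells. Its arguments: {"type":"object","properties":{"commands":{"type":"array","items":{"type":"array","items":{"type":"array","items":{"type":"number"}}}},"grip_force":{"type":"number"}},"required":["commands"]}

```bash
ls; mkdir -p pics
python3 - <<'E'
from cell import get_obs, snapshot
import cv2,numpy as np
o=get_obs()
for k,v in o.items(): print(k,np.round(v,4))
for n in("top","side"):
    s=snapshot(n); cv2.imwrite(f"pics/{n}0.png",s["color"][:,:,::-1]); print(n,s["K"],s["eye"],s["orientation"])
    np.savez(f"{n}0.npz",**s)
E
```

```text
pics
clock 0.0
q [ 1.5231e+00  3.5940e-01  1.1000e-02 -4.0000e-04 -1.2241e+00 -2.8810e-01]
qd [-0.0001  0.0008 -0.0008 -0.0006  0.0021 -0.0005]
effort [-3.00000e-04 -5.82704e+01  2.93067e+01  6.99780e+00  6.90000e-03
 -2.00000e-04]
position [222.2933 636.8166 225.622 ]
tool_rot [-2.0398  0.3476  2.0401]
force [-0.2097 -0.6195 -0.3954]
ft_torque [-0.0385  0.0131  0.0312]
width 87.5477
top [[526.94524434   0.         325.89630651]
 [  0.         526.94524434 241.11684287]
 [  0.           0.           1.        ]] [ 426.53455788   57.23925215 1184.0879577 ] [-2.17255738  2.11657425 -0.19898813]
side [[599.68823175   0.         317.11603994]
 [  0.         599.68823175 235.54144352]
 [  0.           0.           1.        ]] [ 278.36861246 -873.1551794  1102.76059852] [-2.32938123  0.41354992 -0.14355328]
```

View pics/top0.png

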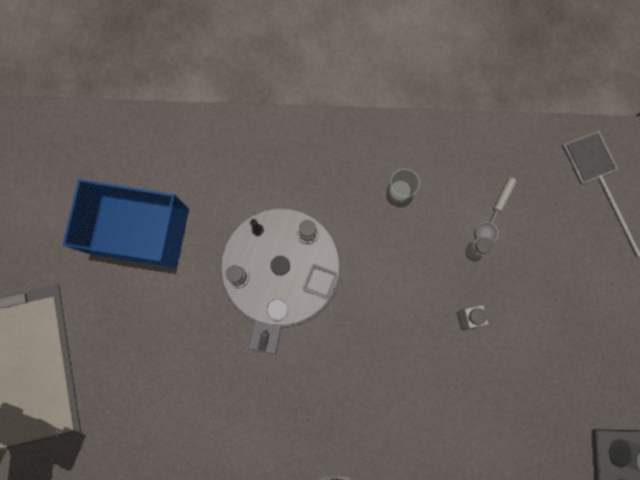

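View pics/side0.png

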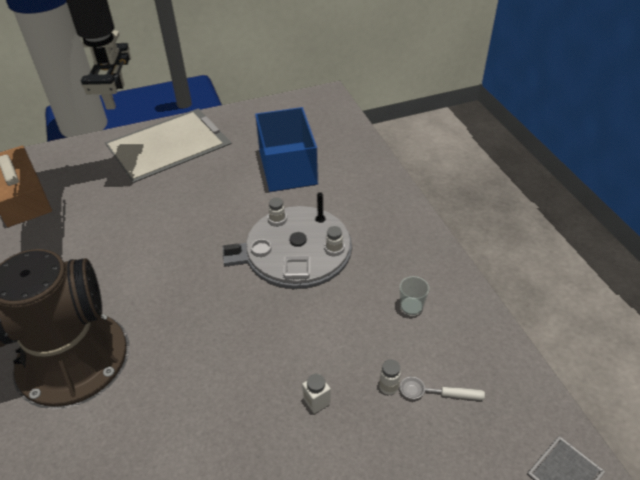

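The top view shows the carousel at about (281,267) px, with the pointer tongue at (264,337), the empty square socket at (320,281) and the post at (257,228). The square jar is at (475,317), the loose round jar at (484,245) and the beaker at (402,187). The side view agrees: jar at (317,395), socket at (297,268). Next I'll measure.

```bash
cat > h.py <<'E'
import numpy as np, cv2
from scipy.spatial.transform import Rotation as R
def cam(s): return s["K"],np.array(s["eye"]),R.from_rotvec(s["orientation"]).as_matrix()
def onplane(s,px,z):
    K,e,M=cam(s); px=np.atleast_2d(px).astype(float)
    d=np.c_[px,np.ones(len(px))]@np.linalg.inv(K).T@M.T
    return e+d*((z-e[2])/d[:,2])[:,None]
def proj(s,P):
    K,e,M=cam(s); c=(np.atleast_2d(P)-e)@M; p=c@K.T; return p[:,:2]/p[:,2:]
def cloud(s):
    K,e,M=cam(s); v,u=np.mgrid[:480,:640]; z=s["z_map"]
    d=np.stack([(u-K[0,2])/K[0,0]*z,(v-K[1,2])/K[1,1]*z,z],-1)
    return d@M.T+e
def load(n): return dict(np.load(n+".npz"))
E
python3 - <<'E'
from h import *
for n,pts in(("top0",dict(table=(281,267),jar=(475,317),tongue=(264,337),sock=(320,281),post=(257,228),rj=(484,245))),("side0",dict(table=(298,240),jar=(317,383),sock=(297,268),rj=(391,368),tongue=(232,249)))):
    s=load(n); 
    for k,p in pts.items(): print(n,k,onplane(s,p,27)[0].round(1),onplane(s,p,80)[0].round(1), cloud(s)[p[1],p[0]].round(1))
t=load("top0")["color"][:,:,::-1]
a=cv2.resize(t[200:360,210:350],None,fx=4,fy=4,interpolation=cv2.INTER_CUBIC); cv2.imwrite("pics/t_car.png",a[:600])
b=cv2.resize(t[225:340,450:510],None,fx=5,fy=5,interpolation=cv2.INTER_CUBIC); cv2.imwrite("pics/t_jar.png",b)
s=load("side0")["color"][:,:,::-1]
a=cv2.resize(s[185:295,210:360],None,fx=5,fy=5,interpolation=cv2.INTER_CUBIC); cv2.imwrite("pics/s_car.png",a)
a=cv2.resize(s[350:430,280:440],None,fx=5,fy=5,interpolation=cv2.INTER_CUBIC); cv2.imwrite("pics/s_jar.png",a)
E
```

```text
top0 table [558.6 133.4  27. ] [552.5 129.9  80. ] [557.7 132.9  34.4]
top0 jar [ 460.  -294.4   27. ] [ 458.5 -278.3   80. ] [ 458.6 -279.3   76.7]
top0 tongue [406.  164.2  27. ] [406.9 159.3  80. ] [406.2 163.2  37.6]
top0 sock [530.   46.7  27. ] [525.2  47.2  80. ] [529.9  46.7  27.4]
top0 post [644.5 190.2  27. ] [634.5 184.1  80. ] [634.6 184.1  79.7]
top0 rj [ 620.3 -318.3   27. ] [ 611.4 -301.1   80. ] [ 611.7 -301.6   78.4]
side0 table [567.1 138.8  27. ] [552.9  89.   80. ] [564.5 129.9  36.5]
side0 jar [ 475.2 -259.9   27. ] [ 465.5 -290.1   80. ] [ 465.9 -288.9   77.8]
side0 sock [535.2  50.6  27. ] [522.6   5.1  80. ] [534.   46.   32.3]
side0 rj [ 630.4 -280.1   27. ] [ 613.  -309.3   80. ] [ 614.1 -307.5   76.7]
side0 tongue [404.1 167.3  27. ] [397.9 116.   80. ] [403.2 160.   34.6]
```

View pics/t_car.png

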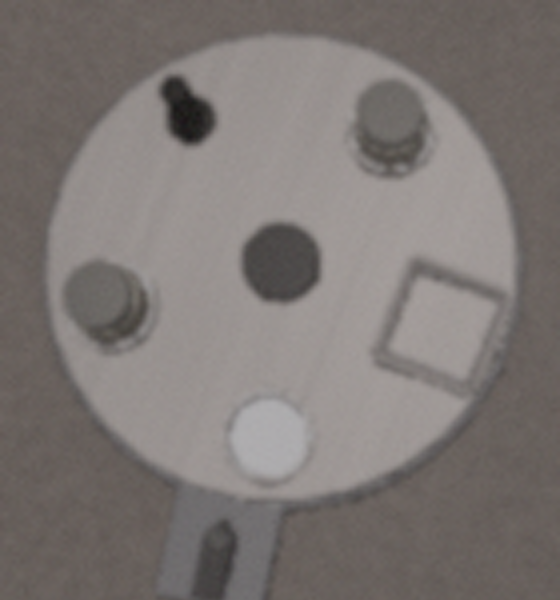

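View pics/t_jar.png

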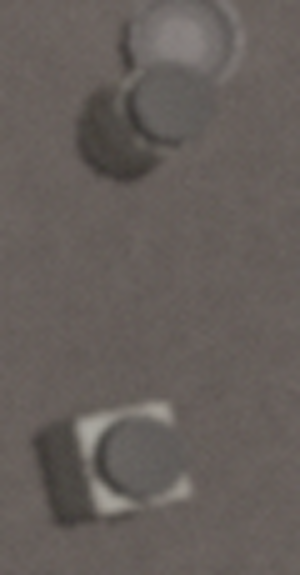

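View pics/s_car.png

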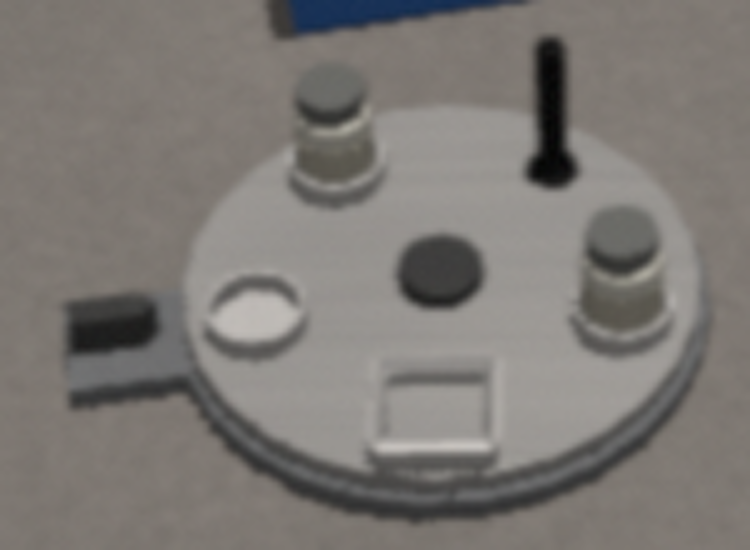

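View pics/s_jar.png

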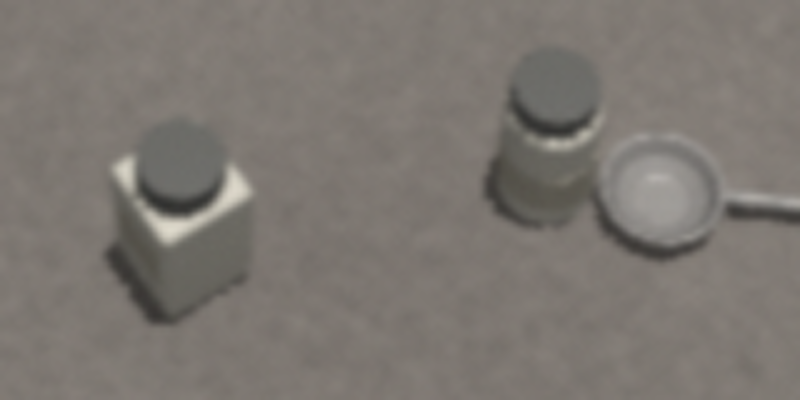

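Run:
```python
from h import *
from cell import get_obs
print(R.from_rotvec(get_obs()["tool_rot"]).as_matrix().round(3))
for n in("top0","side0"):
    s=load(n); C=cloud(s); hsv=cv2.cvtColor(s["color"],cv2.COLOR_RGB2HSV)
    # depth noise on bench
    b=C[380:420,150:250] if n=="top0" else C[320:360,180:260]
    print(n,"bench z",b[...,2].mean().round(2),b[...,2].std().round(2))
    # jar
    m=(np.hypot(C[...,0]-460,C[...,1]+282)<45)&(C[...,2]>20)
    lid=m&(C[...,2]>72); print("lid",lid.sum(),C[lid].mean(0).round(1))
    bod=m&(abs(C[...,2]-64)<5); 
    print("bodtop",bod.sum(),C[bod].mean(0).round(1))
    if n=="top0":
        top=m&(C[...,2]>57); r=cv2.minAreaRect(C[top][:,:2].astype(np.float32)); print("rect",r)
    m=(np.hypot(C[...,0]-612,C[...,1]+302)<40)&(C[...,2]>66); print("rj",C[m].mean(0).round(1))
    # disc
    d=(np.hypot(C[...,0]-560,C[...,1]-133)<150)&(abs(C[...,2]-27)<5)
    (cx,cy),r=cv2.minEnclosingCircle(C[d][:,:2].astype(np.float32)); print("disc",cx,cy,r, C[d][:,2].mean())
    h=(np.hypot(C[...,0]-558,C[...,1]-133)<35)&(hsv[...,2]<90)&(C[...,2]>32); print("hub",h.sum(),C[h].mean(0).round(1))
    p=(np.hypot(C[...,0]-640,C[...,1]-187)<30)&(C[...,2]>105);print("posttop",p.sum(),C[p].mean(0).round(1))
    p=(np.hypot(C[...,0]-640,C[...,1]-187)<30)&(C[...,2]>50);print("post",p.sum(),C[p].mean(0).round(1))
    # pointer
    p=(np.hypot(C[...,0]-400,C[...,1]-164)<45)&(C[...,2]>30);q=C[p];print("pointer",len(q),q.mean(0).round(1),cv2.minAreaRect(q[:,:2].astype(np.float32)))
    w=(np.hypot(C[...,0]-531,C[...,1]-45)<45)&(C[...,2]>36)&(C[...,2]<50);q=C[w];print("wall",len(q),q.mean(0).round(1),cv2.minAreaRect(q[:,:2].astype(np.float32)))
```

```text
[[-0.    -0.33  -0.944]
 [-0.001 -0.944  0.33 ]
 [-1.     0.001 -0.   ]]
top0 bench z 5.86 87.65
lid 242 [ 460.2 -284.1   79.2]
bodtop 137 [ 459.2 -277.6   63.3]
rect ((459.89996337890625, -284.4123229980469), (41.88282775878906, 42.301944732666016), 12.591381072998047)
rj [ 610.8 -301.5   74.2]
disc 551.2197265625 138.311279296875 139.80181884765625 26.42259679212263
hub 267 [560.8 135.4  38.6]
posttop 50 [639.5 189.3 113.2]
post 90 [637.3 188.2  97.9]
pointer 154 [399.6 166.   36.8] ((409.44964599609375, 160.53761291503906), (61.29839324951172, 34.4278678894043), 0.7666448950767517)
wall 322 [529.5  47.1  40.7] ((529.1299438476562, 47.375648498535156), (62.718238830566406, 62.938232421875), 70.28521728515625)
side0 bench z 3.74 67.46
lid 259 [ 464.6 -287.2   78.9]
bodtop 166 [ 461.  -295.5   63. ]
rj [ 615.7 -304.9   74.1]
disc 554.0399169921875 140.16355895996094 142.9334716796875 27.07805666688329
hub 177 [564.4 132.5  38.1]
posttop 38 [645.  187.8 111.7]
post 143 [644.3 185.9  87.3]
pointer 117 [403.7 164.1  36.6] ((413.620361328125, 165.99026489257812), (24.223777770996094, 58.94104766845703), 82.33849334716797)
wall 230 [534.5  49.   41.3] ((533.4760131835938, 46.81753158569336), (66.06010437011719, 63.8729133605957), 67.36344146728516)
```

```bash
cat >> h.py <<'E'
def Rdown(a): # jaw (tool y) angle in deg, tool x down
    a=np.radians(a); y=np.array([np.cos(a),np.sin(a),0]); x=np.array([0,0,-1.]); return np.c_[x,y,np.cross(x,y)]
def go(x,y,z,a,ref=None):
    from cell import get_obs
    o=get_obs(); p0=np.array(o["position"]); R0=R.from_rotvec(o["tool_rot"]).as_matrix()
    if ref is not None: p0,R0=np.array(ref[:3]),Rdown(ref[3])
    c0=np.degrees(np.arctan2(R0[1,1],R0[0,1]))
    print("now",p0.round(1),"jaw",c0.round(2),"t",o["clock"],"q",np.round(o["q"],2),"f",np.round(o["force"],1),"w",round(o["width"],1))
    a=c0+(a-c0+90)%180-90   # nearest half turn
    print("row:",(R.from_matrix(R0.T@Rdown(a)).as_rotvec()).round(3),(R0.T@(np.array([x,y,z])-p0)/10).round(2))
E
python3 -c "
from h import *
go(500,160,230,80)
go(500,160,230,102.6)"
```

```text
now [222.3 636.9 225.7] jaw -109.25 t 0.1 q [ 1.52  0.36  0.01 -0.   -1.22 -0.29] f [0.1 0.2 0.6] w 87.8
row: [-0.161 -0.    -0.001] [ -0.37  35.87 -41.94]
now [222.3 636.9 225.7] jaw -109.25 t 0.1 q [ 1.52  0.36  0.01 -0.   -1.22 -0.29] f [0.1 0.2 0.6] w 87.8
row: [-0.556  0.    -0.001] [ -0.37  35.87 -41.94]
```

servo_tool([
  [[-0.16, 0, 0, 0, 35.9, -41.9, 8.7], [-0.16, 0, 0, 0, 35.9, -41.9, 8.7], [-0.16, 0, 0, 0, 35.9, -41.9, 8.7], [-0.16, 0, 0, 0, 35.9, -41.9, 8.7], [-0.16, 0, 0, 0, 35.9, -41.9, 8.7]],
])

```text
clock: 0.72
position: [380.0, 365.2, 226.5]
tool_rot: [-2.13, 0.187, 2.13]
force: [2.0, 0.4, 0.0]
width: 87.1
```

```bash
python3 -c "
from h import *
go(461,-284,200,102.6)
go(540,-50,230,102.6)
go(461,-284,200,12.6)"
```

```text
now [380.  365.2 226.5] jaw -100.05 t 0.725 q [ 1.14  0.11 -0.31 -0.   -1.14  0.26] f [2.  0.4 0. ] w 87.1
row: [-0.395  0.    -0.   ] [  2.65  62.51 -19.3 ]
now [380.  365.2 226.5] jaw -100.05 t 0.725 q [ 1.14  0.11 -0.31 -0.   -1.14  0.26] f [2.  0.4 0. ] w 87.1
row: [-0.395  0.    -0.   ] [ -0.35  38.09 -23.  ]
now [380.  365.2 226.5] jaw -100.05 t 0.725 q [ 1.14  0.11 -0.31 -0.   -1.14  0.26] f [2.  0.4 0. ] w 87.1
row: [ 1.176  0.    -0.   ] [  2.65  62.51 -19.3 ]
```

servo_tool([
  [[-0.4, 0, 0, -0.3, 38, -23, 8.7], [-0.4, 0, 0, -0.3, 38, -23, 8.7], [-0.4, 0, 0, -0.3, 38, -23, 8.7], [-0.4, 0, 0, -0.3, 38, -23, 8.7], [-0.4, 0, 0, -0.3, 38, -23, 8.7]],
])

```text
clock: 1.35
position: [489.9, 80.1, 228.7]
tool_rot: [2.103, 0.237, -2.102]
force: [1.9, 0.7, 0.1]
width: 87.0
```

```bash
python3 -c "
from h import *
go(461,-284,200,102.6)"
```

```text
now [489.9  80.1 228.7] jaw -77.13 t 1.35 q [ 0.56  0.06 -0.37 -0.   -1.14  1.24] f [1.9 0.7 0.1] w 87.0
row: [ 0.005 -0.     0.   ] [ 2.86 34.85 10.93]
```

servo_tool([
  [[0, 0, 0, 2.8, 34.9, 10.9, 8.7], [0, 0, 0, 5, 34.9, 10.9, 8.7], [0, 0, 0, 6, 34.9, 10.9, 8.7], [0, 0, 0, 7.8, 34.9, 10.9, 8.7], [0, 0, 0, 7.8, 34.9, 10.9, 8.7]],
])

```text
clock: 1.98
position: [465.3, -224.5, 167.7]
tool_rot: [2.103, 0.237, -2.102]
force: [1.8, 0.8, -0.0]
width: 86.8
```

```bash
python3 -c "
from h import *
go(461,-284,150,102.6)"
```

```text
now [ 465.3 -224.5  167.7] jaw -77.14 t 1.975 q [-0.07  0.15 -0.42 -0.   -1.01  1.86] f [ 1.8  0.8 -0. ] w 86.8
row: [ 0.005 -0.    -0.   ] [1.77 5.71 1.74]
```

servo_tool([
  [[0, 0, 0, 1.8, 5.7, 1.7, 8.7], [0, 0, 0, 1.8, 5.7, 1.7, 8.7], [0, 0, 0, 1.8, 5.7, 1.7, 8.7]],
])

```text
clock: 2.35
position: [461.4, -282.1, 149.7]
tool_rot: [2.103, 0.236, -2.105]
force: [-0.6, 0.8, -0.4]
width: 86.9
```

Run:
```python
from h import *
from cell import snapshot
go(461,-284,150,102.6)
for n in("top","side"):
    s=snapshot(n); np.savez(n+"1.npz",**s); 
    P=proj(s,[[461,-284,150]])[0].round().astype(int)
    im=s["color"][max(0,P[1]-75):P[1]+75,max(0,P[0]-100):P[0]+100,::-1]
    print(n,P,im.shape); cv2.imwrite(f"pics/{n}1.png",cv2.resize(im,None,fx=4,fy=4,interpolation=cv2.INTER_CUBIC))
```

```text
now [ 461.4 -282.1  149.7] jaw -77.23 t 2.35 q [-0.19  0.2  -0.39 -0.   -0.98  1.98] f [-0.6  0.8 -0.4] w 86.9
row: [0.003 0.001 0.   ] [-0.03  0.17  0.08]
top [489 315] (150, 200, 3)
side [313 361] (150, 200, 3)
```

View pics/side1.png

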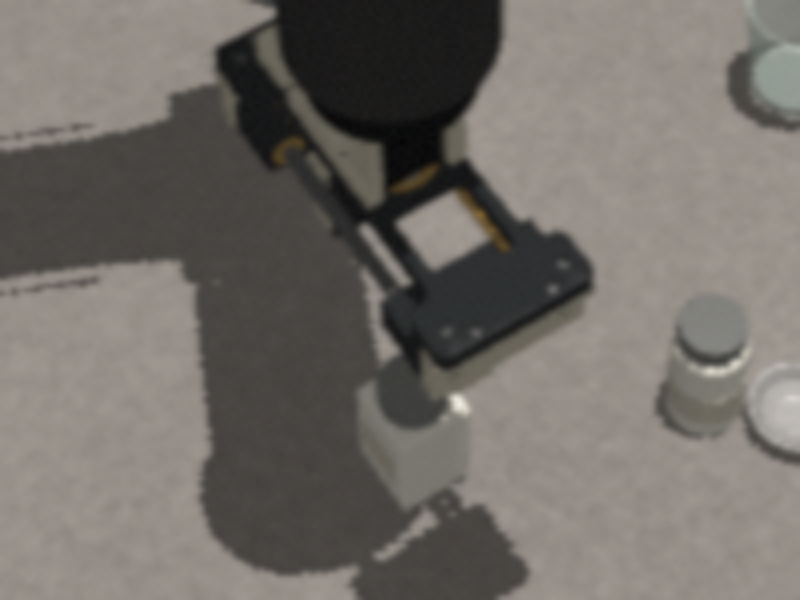

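View pics/top1.png

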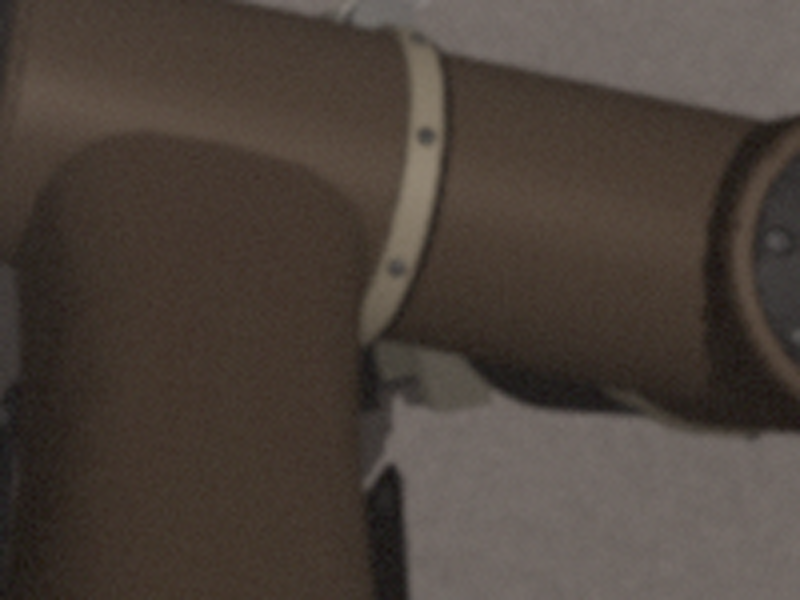

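Run:
```python
from h import *
for n in("top0","side0"):
    s=load(n);C=cloud(s)
    for lo in(57,60,62):
        m=(np.hypot(C[...,0]-462,C[...,1]+285)<40)&(C[...,2]>lo)&(C[...,2]<70)
        print(n,lo,m.sum(),cv2.minAreaRect(C[m][:,:2].astype(np.float32)))
    # white bright mask in colour, contour on z=64 plane
    c=s["color"].astype(int).min(2); m=((np.hypot(C[...,0]-462,C[...,1]+285)<40)&(C[...,2]>55)).astype(np.uint8)
    print(np.percentile(c[m>0],[10,50,90]))
go(462.3,-285.8,31,102.6)
```

```text
top0 57 156 ((459.89996337890625, -284.4123229980469), (41.88282775878906, 42.301944732666016), 12.591381072998047)
top0 60 132 ((459.73187255859375, -284.22052001953125), (41.45952224731445, 41.547157287597656), 13.710238456726074)
top0 62 101 ((460.1613464355469, -284.10595703125), (40.57130813598633, 41.541717529296875), 13.658895492553711)
[ 82.  93. 136.]
side0 57 190 ((465.30218505859375, -285.9838562011719), (43.61376190185547, 42.572757720947266), 12.811491966247559)
side0 60 156 ((464.73712158203125, -286.4060974121094), (42.34294509887695, 42.228878021240234), 11.29981803894043)
side0 62 107 ((464.711181640625, -287.76129150390625), (42.90153121948242, 39.850860595703125), 6.985037326812744)
[ 83.8 106.  176. ]
now [ 462.2 -281.1  150.4] jaw -77.09 t 2.45 q [-0.18  0.2  -0.39 -0.   -0.98  1.98] f [-1.2 -0.2  0.6] w 87.1
row: [ 0.005 -0.001 -0.   ] [11.94  0.45  0.1 ]
```

servo_tool([
  [[0, 0, 0, 2, 0.45, 0.1, 8.7], [0, 0, 0, 6, 0.45, 0.1, 8.7], [0, 0, 0, 10, 0.45, 0.1, 8.7], [0, 0, 0, 11.9, 0.45, 0.1, 8.7], [0, 0, 0, 11.9, 0.45, 0.1, 8.7]],
])

```text
clock: 3.08
position: [461.7, -285.1, 30.4]
tool_rot: [2.1, 0.24, -2.104]
force: [-0.1, -0.8, 0.5]
width: 87.0
```

```bash
python3 -c "
from h import *
go(462.3,-285.8,31,102.6)"
```

```text
now [ 461.7 -285.1   30.4] jaw -77.03 t 3.075 q [-0.19  0.36 -0.51 -0.   -0.7   1.99] f [-0.1 -0.8  0.5] w 87.0
row: [0.007 0.002 0.001] [-0.06  0.08 -0.05]
```

servo_tool([
  [[0, 0, 0, 0, 0, 0, 5.0], [0, 0, 0, 0, 0, 0, 4.4], [0, 0, 0, 0, 0, 0, 3.8], [0, 0, 0, 0, 0, 0, 3.8], [0, 0, 0, 0, 0, 0, 3.8]],
], grip_force=15)

```text
clock: 3.7
position: [461.9, -286.6, 31.2]
tool_rot: [2.103, 0.236, -2.103]
force: [0.1, 1.3, 2.0]
width: 43.1
```

servo_tool([
  [[0, 0, 0, 0, 0, 0, 3.8], [0, 0, 0, 0, 0, 0, 3.8], [0, 0, 0, -1.5, 0, 0, 3.8], [0, 0, 0, -5, 0, 0, 3.8], [0, 0, 0, -8, 0, 0, 3.8]],
])

```text
clock: 4.32
position: [462.0, -286.6, 112.9]
tool_rot: [2.103, 0.237, -2.102]
force: [-0.5, -0.2, -0.9]
width: 41.7
```

Run:
```python
from h import *
from cell import snapshot
go(462.3,-285.8,120,102.6)
for n in("side",):
    s=snapshot(n); np.savez(n+"2.npz",**s); 
    P=proj(s,[[462,-286,120]])[0].round().astype(int)
    im=s["color"][max(0,P[1]-75):P[1]+75,max(0,P[0]-100):P[0]+100,::-1]
    print(n,P,im.shape); cv2.imwrite(f"pics/{n}2.png",cv2.resize(im,None,fx=4,fy=4,interpolation=cv2.INTER_CUBIC))
```

```text
now [ 462.  -286.6  112.9] jaw -77.15 t 4.325 q [-0.19  0.25 -0.43  0.   -0.89  1.99] f [-0.5 -0.2 -0.9] w 41.7
row: [ 0.004 -0.    -0.   ] [-0.71 -0.07 -0.05]
side [314 371] (150, 200, 3)
```

View pics/side2.png

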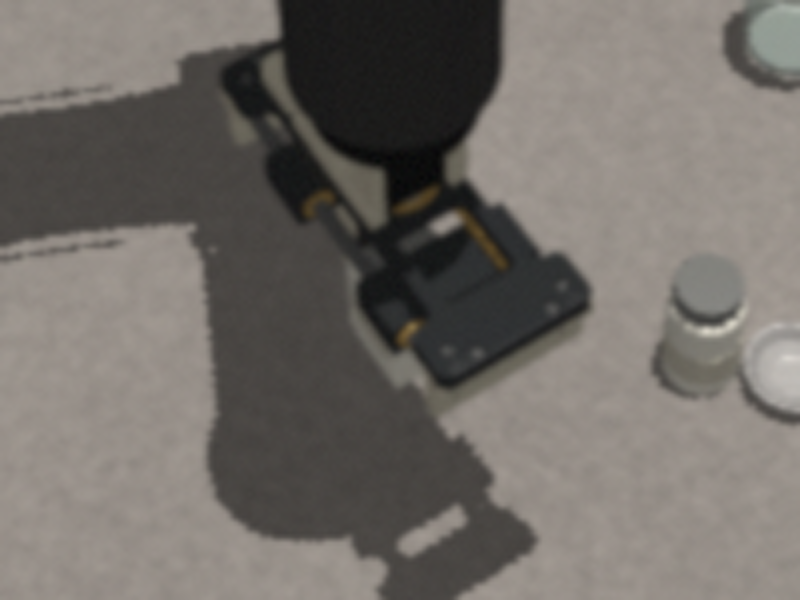

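```bash
python3 - <<'E'
from h import *
for n,c in(("top0",(529,47)),("side0",(533,45))):
    s=load(n);C=cloud(s)
    for lo in(35,37,39,41):
        m=(np.hypot(C[...,0]-c[0],C[...,1]-c[1])<48)&(C[...,2]>lo)&(C[...,2]<47)
        q=C[m][:,:2].astype(np.float32); r=cv2.minAreaRect(q); print(n,lo,len(q),np.round(r[0],1),np.round(r[1],1),round(r[2],1),C[m][:,2].max().round(1))
    # hub top and disc-edge
    h=(np.hypot(C[...,0]-c[0]-31.5,C[...,1]-c[1]-89)<30)&(C[...,2]>37)
    (x,y),r=cv2.minEnclosingCircle(C[h][:,:2].astype(np.float32)); print("hub",round(x,1),round(y,1),round(r,1),C[h].mean(0).round(1))
    # disc outline: bright mask
    im=s["color"]; d=((C[...,2]>23)&(C[...,2]<120)&(np.hypot(C[...,0]-c[0]-31.5,C[...,1]-c[1]-89)<150)).astype(np.uint8)
    # edge points on disc plane: radius fit using points with z 25..29
    q=C[(C[...,2]>25)&(C[...,2]<29)&(np.hypot(C[...,0]-c[0]-31.5,C[...,1]-c[1]-89)<150)]
    ang=np.degrees(np.arctan2(q[:,1]-c[1]-89,q[:,0]-c[0]-31.5)); rr=np.hypot(q[:,1]-c[1]-89,q[:,0]-c[0]-31.5)
    q=q[rr<134];ang=ang[rr<134];rr=rr[rr<134]
    E=[]
    for b in range(-180,180,6):
        k=(ang>=b)&(ang<b+6)
        if k.sum()>5:
            j=np.argmax(np.where(k,rr,0)); E.append(q[j,:2])
    E=np.array(E); A=np.c_[2*E,np.ones(len(E))]; sol=np.linalg.lstsq(A,(E**2).sum(1),rcond=None)[0]
    print("disc",sol[:2].round(1),np.sqrt(sol[2]+sol[:2]@sol[:2]).round(1),len(E))
    # round jars lids
    for a in(250.4+72,250.4+216):
        P=np.array([c[0]+31.5,c[1]+89])+95*np.array([np.cos(np.radians(a)),np.sin(np.radians(a))])
        k=(np.hypot(C[...,0]-P[0],C[...,1]-P[1])<30)&(C[...,2]>84); print("fixed jar",P.round(1),C[k].mean(0).round(1))
E
python3 -c "
from h import *
go(531,45,150,-109.6)"
```

```text
top0 35 335 [529.1  47.4] [62.7 62.9] 70.3 46.7
top0 37 297 [529.1  47.4] [62.7 62.9] 70.3 46.7
top0 39 236 [529.1  47.4] [62.7 62.9] 70.3 46.7
top0 41 151 [529.   47.4] [62.6 62.5] 70.5 46.7
hub 561.2 136.6 21.5 [560.8 136.9  39.3]
disc [561.2 136.8] 128.4 60
fixed jar [635.8  78. ] [635.7  78.1  89.1]
fixed jar [533.7 227.1] [534.6 227.2  89.2]
side0 35 248 [533.5  46.8] [66.1 63.9] 67.4 46.9
side0 37 211 [533.5  46.8] [66.1 63.9] 67.4 46.9
side0 39 169 [533.9  45.6] [64.4 62.7] 71.1 46.9
side0 41 127 [533.4  45.2] [63. 63.] 68.4 46.9
hub 567.5 134.0 23.2 [565.9 133.8  39.5]
disc [566.7 132.9] 127.0 60
fixed jar [639.8  76. ] [640.6  76.   89.2]
fixed jar [537.7 225.1] [539.3 224.6  89.8]
now [ 464.  -287.5  117. ] jaw -77.1 t 4.375 q [-0.19  0.24 -0.43  0.   -0.89  1.99] f [ 1.9 -0.   3.8] w 41.9
row: [ 0.567 -0.006 -0.002] [ -3.34 -30.9  -13.97]
```

```bash
python3 -c "
from h import *
go(531.2,45.7,150,-109.7)
go(531.2,45.7,150,-109.7)"
```

```text
now [ 464.  -287.5  117. ] jaw -77.1 t 4.375 q [-0.19  0.24 -0.43  0.   -0.89  1.99] f [ 1.9 -0.   3.8] w 41.9
row: [ 0.569 -0.006 -0.002] [ -3.34 -30.97 -14.  ]
now [ 464.  -287.5  117. ] jaw -77.1 t 4.375 q [-0.19  0.24 -0.43  0.   -0.89  1.99] f [ 1.9 -0.   3.8] w 41.9
row: [ 0.569 -0.006 -0.002] [ -3.34 -30.97 -14.  ]
```

servo_tool([
  [[0, 0, 0, -3.5, -3, -1.4, 3.8], [0.19, 0, 0, -3.6, -9, -4.2, 3.8], [0.38, 0, 0, -3.6, -15, -7, 3.8], [0.57, 0, 0, -3.6, -21, -9.8, 3.8], [0.57, 0, 0, -3.6, -26.5, -12.2, 3.8]],
])

```text
clock: 5.0
position: [516.2, -30.0, 148.0]
tool_rot: [-2.032, 0.359, 2.03]
force: [2.4, -0.6, -1.2]
width: 41.7
```

```bash
python3 -c "
from h import *
go(531.2,45.7,150,-109.7)"
```

```text
now [516.2 -30.  148. ] jaw -110.06 t 5.0 q [ 0.32  0.17 -0.44  0.   -0.96  0.9 ] f [ 2.4 -0.6 -1.2] w 41.7
row: [-0.006 -0.001  0.001] [-0.19 -7.62  1.19]
```

servo_tool([
  [[0, 0, 0, 0, -3, 0.5, 3.8], [0, 0, 0, 0, -5, 0.7, 3.8], [0, 0, 0, 0, -5, 0.7, 3.8], [0, 0, 0, 0, -5, 0.7, 3.8]],
])

```text
clock: 5.5
position: [526.1, 17.1, 147.1]
tool_rot: [-2.033, 0.356, 2.034]
force: [-0.1, 0.3, -1.3]
width: 42.1
```

Run:
```python
from h import *
from cell import snapshot
go(531.2,45.7,130,-109.7)
for n in("side","top"):
    s=snapshot(n); np.savez(n+"3.npz",**s); 
    P=proj(s,[[531,45,60]])[0].round().astype(int)
    im=s["color"][max(0,P[1]-75):P[1]+75,max(0,P[0]-100):P[0]+100,::-1]
    print(n,P,im.shape); cv2.imwrite(f"pics/{n}3.png",cv2.resize(im,None,fx=4,fy=4,interpolation=cv2.INTER_CUBIC))
go(531.2,45.7,130,-109.7)
```

```text
now [526.1  17.1 147.1] jaw -109.84 t 5.5 q [ 0.41  0.18 -0.42 -0.   -0.96  0.82] f [-0.1  0.3 -1.3] w 42.1
row: [-0.002  0.    -0.   ] [ 1.71 -2.86  0.49]
side [295 261] (150, 200, 3)
top [321 279] (150, 200, 3)
now [526.2  16.8 147.1] jaw -109.89 t 5.6 q [ 0.4   0.18 -0.42 -0.   -0.96  0.82] f [-0.  -0.4 -0.7] w 42.2
row: [-0.003  0.    -0.   ] [ 1.71 -2.89  0.51]
```

View pics/side3.png

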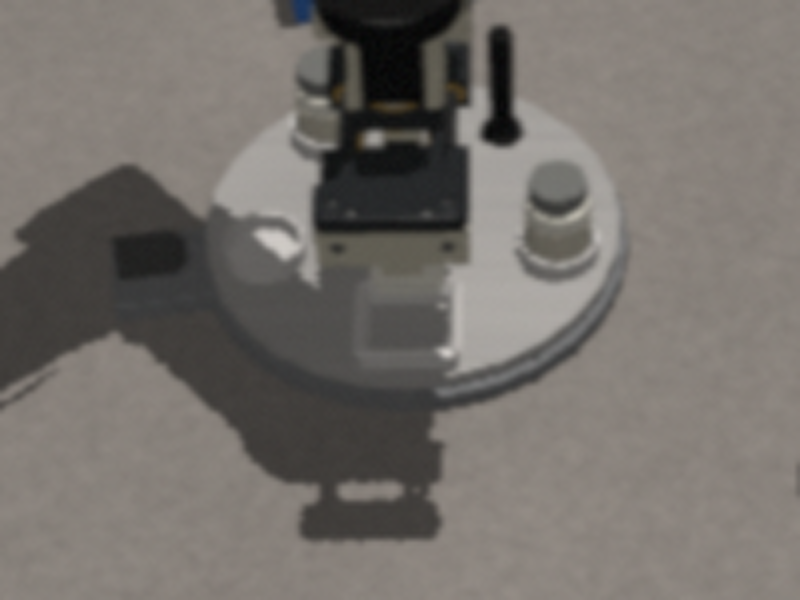

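View pics/top3.png

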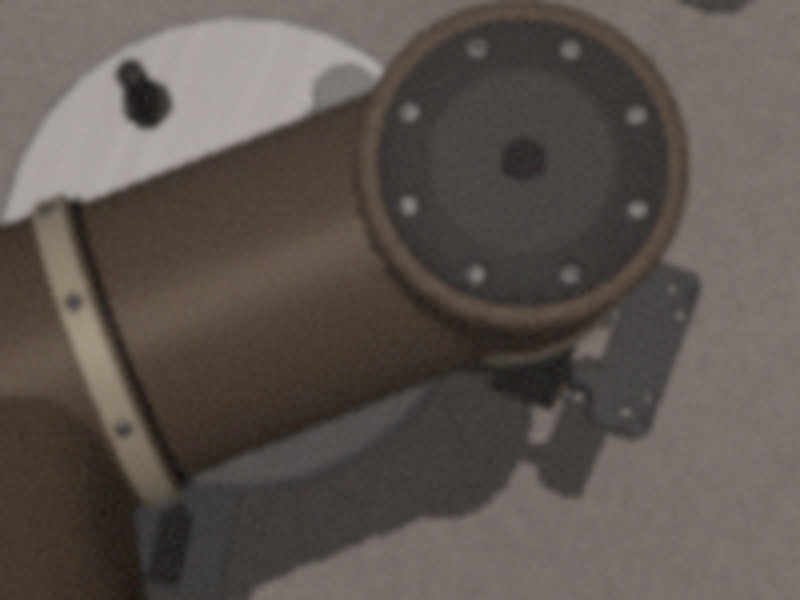

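Run:
```python
from h import *
from cell import get_obs
T=np.array([526.2,17.0,147.1]); M=Rdown(-109.86)
s=load("side3");C=cloud(s); L=(C-T)@M   # tool coords
m=(L[...,1]>10)&(L[...,1]<90)&(abs(L[...,2])<60)&(L[...,0]<-10)&(L[...,0]>-120)
for lo in range(-110,-10,10):
    k=m&(L[...,0]>=lo)&(L[...,0]<lo+10)
    if k.sum()>8: q=L[k]; print(lo,k.sum(),"y",q[:,1].min().round(1),q[:,1].max().round(1),"z",np.percentile(q[:,2],[0,2,98,100]).round(1),"mid",((np.percentile(q[:,2],2)+np.percentile(q[:,2],98))/2).round(1))
# below TCP: jar
for lo in range(-20,45,5):
    k=(abs(L[...,1])<60)&(abs(L[...,2])<45)&(L[...,0]>=lo)&(L[...,0]<lo+5)
    if k.sum()>4: q=L[k]; print("low",lo,k.sum(),"y",q[:,1].min().round(1),q[:,1].max().round(1),"z",q[:,2].min().round(1),q[:,2].max().round(1))
```

```text
-110 507 y 10.5 90.0 z [-40.  -37.9  35.9  38. ] mid -1.0
-100 117 y 18.5 89.9 z [-39.2 -39.1  34.2  35.3] mid -2.5
-90 192 y 11.3 90.0 z [-39.4 -39.   37.4  37.7] mid -0.8
-80 127 y 12.2 90.0 z [-39.3 -38.1  36.8  38. ] mid -0.7
-70 37 y 83.7 88.5 z [-39.  -34.6  35.   36.4] mid 0.2
low -15 7 y 34.7 39.2 z -11.3 8.3
low -10 14 y 31.3 37.5 z -11.0 8.6
low -5 7 y 31.7 34.9 z -10.8 8.8
low 5 13 y 17.4 21.9 z -23.2 16.4
low 10 21 y 16.0 23.5 z -23.0 16.8
low 15 22 y 16.4 21.0 z -18.6 17.0
low 20 18 y 15.7 21.5 z -22.7 15.2
low 25 22 y 14.1 19.6 z -20.3 15.2
```

Run:
```python
from h import *
T=np.array([526.2,17.0,147.1]); M=Rdown(-109.86)
s=load("side3");C=cloud(s); L=(C-T)@M
for lo,hi in((5,9),(9,13),(13,17),(17,21),(21,25),(25,29)):
    k=(abs(L[...,1]-20)<8)&(abs(L[...,2]+3)<14)&(L[...,0]>=lo)&(L[...,0]<hi); print(lo,k.sum(),np.median(L[k][:,1]).round(1),L[k][:,1].std().round(2))
    k=(abs(L[...,1]-20)<8)&(abs(L[...,2])<30)&(L[...,0]>=lo)&(L[...,0]<hi); q=L[k]; v=np.unique(np.nonzero(k)[0])
    print("  ",q[:,2].min().round(1),q[:,2].max().round(1))
S=load("side0");D=cloud(S);m=(np.hypot(D[...,0]-533.6,D[...,1]-45)<48)&(D[...,2]>41)&(D[...,2]<47)
for d,nm in((C,"3"),(D,"0")):
    m=(np.hypot(d[...,0]-533.6,d[...,1]-45)<48)&(d[...,2]>40)&(d[...,2]<47)
    q=((d[m]-T)@M); print(nm,m.sum(),"z",q[:,2].min().round(1),q[:,2].max().round(1),"y",q[:,1].min().round(1),q[:,1].max().round(1))
```

```text
5 3 20.0 1.26
   -23.2 16.4
9 6 21.1 1.97
   -23.1 16.6
13 10 20.0 1.16
   -23.0 16.8
17 11 19.5 1.14
   -20.6 17.0
21 10 17.7 1.48
   -22.7 15.2
25 15 16.5 1.28
   -20.3 15.2
3 120 z -28.7 34.0 y -61.6 1.7
0 149 z -28.8 33.8 y -61.6 2.7
```

servo_tool([
  [[0, 0, 0, 1, -1.5, 0.3, 3.8], [0, 0, 0, 3, -2.85, 0.57, 3.8], [0, 0, 0, 5, -2.85, 0.57, 3.8], [0, 0, 0, 5.5, -2.85, 0.57, 3.8], [0, 0, 0, 5.5, -2.85, 0.57, 3.8]],
])

```text
clock: 6.22
position: [530.6, 46.5, 91.9]
tool_rot: [-2.033, 0.356, 2.034]
force: [0.1, -0.0, -0.4]
width: 42.0
```

Run:
```python
from h import *
from cell import snapshot,get_obs
go(530.6,45.7,60,-109.7)
s=snapshot("side"); np.savez("side4.npz",**s); o=get_obs()
T=np.array(o["position"]); M=R.from_rotvec(o["tool_rot"]).as_matrix()
C=cloud(s); L=(C-T)@M
for lo,hi in((-15,-5),(3,9),(9,15),(15,21),(24,29)):
    k=(abs(L[...,1]-25)<12)&(abs(L[...,2])<30)&(L[...,0]>=lo)&(L[...,0]<hi); q=L[k]
    if len(q): print(lo,len(q),q[:,2].min().round(1),q[:,2].max().round(1),np.median(q[:,1]).round(1))
m=(np.hypot(C[...,0]-533.6,C[...,1]-45)<48)&(C[...,2]>40)&(C[...,2]<47); q=L[m]; print("rim z",q[:,2].min().round(1),q[:,2].max().round(1),"y",q[:,1].min().round(1),q[:,1].max().round(1))
P=proj(s,[[531,45,60]])[0].round().astype(int)
im=s["color"][P[1]-75:P[1]+75,P[0]-100:P[0]+100,::-1]; cv2.imwrite(f"pics/side4.png",cv2.resize(im,None,fx=4,fy=4,interpolation=cv2.INTER_CUBIC))
```

```text
now [530.6  46.5  91.9] jaw -109.82 t 6.225 q [ 0.46  0.26 -0.48  0.   -0.84  0.77] f [ 0.1 -0.  -0.4] w 42.0
row: [-0.002  0.    -0.001] [ 3.19  0.07 -0.02]
-15 8 -9.1 9.1 35.3
3 2 12.4 14.7 23.6
9 19 -24.0 17.9 19.1
15 27 -21.4 17.8 19.7
24 20 -21.1 11.3 17.9
rim z -34.1 28.4 y -18.6 31.0
```

View pics/side4.png

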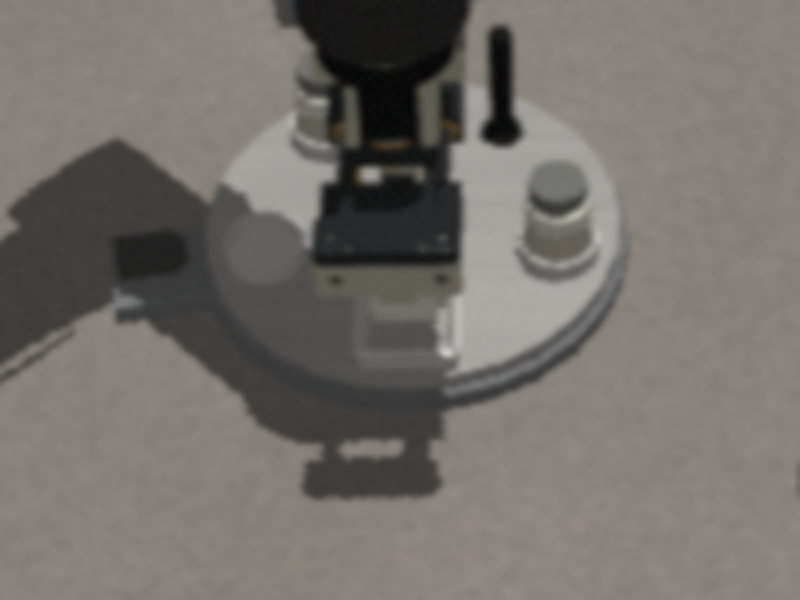

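servo_tool([
  [[0, 0, 0, 1, 0, 0, 3.8], [0, 0, 0, 1.8, 0, 0, 3.8], [0, 0, 0, 2.4, 0, 0, 3.8], [0, 0, 0, 2.8, 0, 0, 3.8], [0, 0, 0, 2.8, 0, 0, 3.8]],
])

```text
clock: 6.9
position: [530.5, 46.5, 63.7]
tool_rot: [-2.033, 0.356, 2.034]
force: [0.3, -0.3, -0.7]
width: 41.7
```

servo_tool([
  [[0, 0, 0, 0.3, 0, 0, 3.8], [0, 0, 0, 0.5, 0, 0, 3.8], [0, 0, 0, 0.6, 0, 0, 3.8], [0, 0, 0, 0.6, 0, 0, 3.8]],
])

```text
clock: 7.4
position: [530.7, 46.6, 58.2]
tool_rot: [-2.034, 0.355, 2.033]
force: [-0.6, 0.3, 0.9]
width: 42.1
```

servo_tool([
  [[0, 0, 0, 0.1, 0, 0, 3.8], [0, 0, 0, 0.15, 0, 0, 3.8], [0, 0, 0, 0.15, 0, 0, 3.8]],
])

```text
clock: 7.78
position: [531.4, 46.5, 58.1]
tool_rot: [-2.036, 0.354, 2.033]
force: [-3.7, -1.9, 13.4]
width: 41.8
```

Seated height matches (TCP 58.1 against an expected 58), with an upward push of 13 N. I'll release now.

servo_tool([
  [[0, 0, 0, -0.1, 0, 0, 4.4], [0, 0, 0, -0.1, 0, 0, 5.2], [0, 0, 0, -0.1, 0, 0, 6.0], [0, 0, 0, -0.1, 0, 0, 6.2], [0, 0, 0, -0.1, 0, 0, 6.2]],
])

```text
clock: 8.4
position: [530.7, 46.6, 57.4]
tool_rot: [-2.033, 0.355, 2.034]
force: [0.6, -0.5, 0.5]
width: 61.8
```

```bash
python3 -c "
from h import *
go(530.6,45.7,150,-109.7)"
```

```text
now [530.7  46.6  57.4] jaw -109.81 t 8.4 q [ 0.46  0.3  -0.51 -0.   -0.76  0.77] f [ 0.6 -0.5  0.5] w 61.8
row: [-0.002  0.    -0.   ] [-9.26  0.08 -0.02]
```

servo_tool([
  [[0, 0, 0, -3, 0, 0, 6.2], [0, 0, 0, -8, 0, 0, 6.2], [0, 0, 0, -12.5, 0, 0, 6.2], [0, 0, 0, -13, -8, -3, 6.2], [0, 0, 0, -13, -14, -5, 6.2]],
])

```text
clock: 9.02
position: [611.7, 143.8, 189.2]
tool_rot: [-2.035, 0.354, 2.029]
force: [1.1, -1.7, 0.8]
width: 62.1
```

Run:
```python
from h import *
from cell import snapshot
go(643.3,188.2,190,-109.7)
for n in("side","top"):
    s=snapshot(n); np.savez(n+"5.npz",**s); 
    P=proj(s,[[560,120,40]])[0].round().astype(int)
    im=s["color"][max(0,P[1]-75):P[1]+75,max(0,P[0]-100):P[0]+100,::-1]
    cv2.imwrite(f"pics/{n}5.png",cv2.resize(im,None,fx=4,fy=4,interpolation=cv2.INTER_CUBIC))
go(643.3,188.2,190,-109.7)
```

```text
now [611.7 143.8 189.2] jaw -109.87 t 9.025 q [ 0.54  0.31 -0.15  0.   -1.11  0.68] f [ 1.1 -1.7  0.8] w 62.1
row: [-0.003 -0.002  0.002] [-0.07 -5.25 -1.47]
now [613.3 146.6 186.3] jaw -109.68 t 9.125 q [ 0.54  0.31 -0.15  0.   -1.11  0.68] f [-0.9 -1.2 -0.5] w 61.9
row: [ 0.    -0.001  0.   ] [-0.37 -4.93 -1.43]
```

View pics/side5.png

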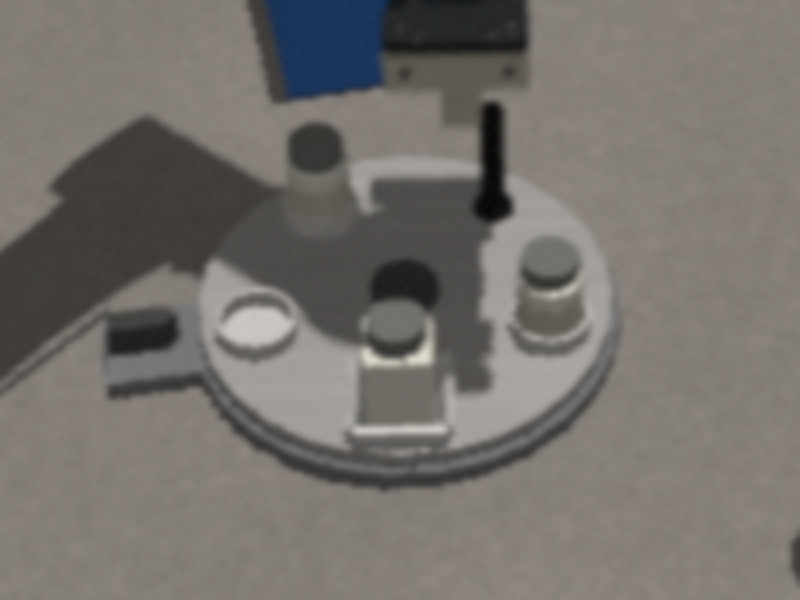

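View pics/top5.png

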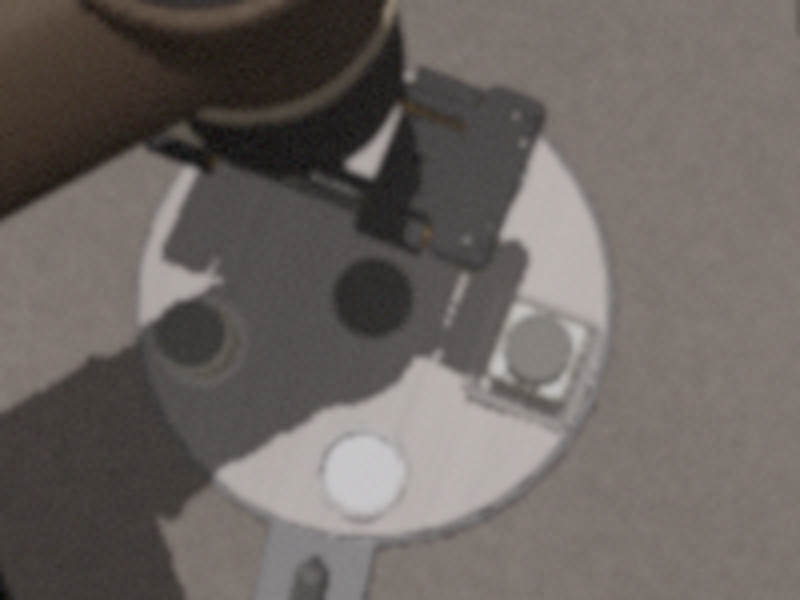

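Run:
```python
from h import *
for n,c in(("top5",(529,47)),("side5",(533.6,45.2))):
    C=cloud(load(n)); m=(np.hypot(C[...,0]-c[0],C[...,1]-c[1])<30)&(C[...,2]>98)&(C[...,2]<125); q=C[m]
    print(n,"lid",len(q),q.mean(0).round(1),"rel",(q.mean(0)[:2]-c).round(1), "plane",np.linalg.lstsq(np.c_[q[:,:2]-c,np.ones(len(q))],q[:,2],rcond=None)[0].round(3),q[:,2].max())
    w=(np.hypot(C[...,0]-c[0],C[...,1]-c[1])<40)&(C[...,2]>84)&(C[...,2]<98); print(w.sum(),C[w].mean(0).round(1),cv2.minAreaRect(C[w][:,:2].astype(np.float32)))
C=cloud(load("side5"))
k=(np.hypot(C[...,0]-645,C[...,1]-187)<15)&(C[...,2]>104)&(C[...,2]<118); print("post top side",C[k].mean(0).round(1),k.sum())
# pointer & tongue in top0
for n in("top0","side0","top5"):
    C=cloud(load(n)); 
    k=(np.hypot(C[...,0]-400,C[...,1]-165)<45)&(C[...,2]>33)&(C[...,2]<42); q=C[k]; q=q[np.hypot(q[:,0]-561,q[:,1]-136.7)>138]
    print(n,len(q),q.mean(0).round(1),cv2.minAreaRect(q[:,:2].astype(np.float32)), cv2.fitLine(q[:,:2].astype(np.float32),cv2.DIST_HUBER,0,.01,.01).ravel().round(3))
```

```text
top5 lid 232 [529.1  46.1 106.3] rel [ 0.1 -0.9] plane [-1.20000e-02 -8.00000e-03  1.06271e+02] 111.38459578711445
171 [526.7  46.6  90. ] ((529.2692260742188, 46.307533264160156), (41.78833770751953, 42.061092376708984), 70.79105377197266)
side5 lid 169 [533.7  42.8 105.9] rel [ 0.1 -2.4] plane [5.0000e-03 6.2000e-02 1.0608e+02] 111.39286183703939
134 [531.5  34.2  90.5] ((533.885498046875, 45.036827087402344), (45.484344482421875, 41.796138763427734), 71.37213134765625)
post top side [644.4 186.4 111.6] 32
top0 137 [398.1 166.5  37.3] ((399.9608154296875, 166.22828674316406), (16.1039981842041, 43.004310607910156), 79.95478057861328) [ 9.83000e-01 -1.84000e-01  3.98603e+02  1.66424e+02]
side0 96 [402.9 164.7  37.2] ((404.6025390625, 167.28585815429688), (24.110815048217773, 40.8736686706543), 82.76870727539062) [ 1.00000e+00 -2.70000e-02  4.03731e+02  1.64027e+02]
top5 143 [398.  166.5  37.4] ((399.8624572753906, 166.056396484375), (16.4222469329834, 43.061405181884766), 80.30317687988281) [ 9.80000e-01 -2.01000e-01  3.98764e+02  1.66390e+02]
```

Both views show the jar standing upright in its socket: lid at about (396,325) in the side crop and (538,348) in the top crop. The lid top reads 106 mm at zero tilt, and 107 minus the usual depth bias of 0.8 mm is home. On to the post.

servo_tool([
  [[0, 0, 0, 0, -3, -0.8, 6.2], [0, 0, 0, 0, -4.8, -1.4, 6.2], [0, 0, 0, 1, -4.8, -1.4, 6.2], [0, 0, 0, 3, -4.8, -1.4, 6.2], [0, 0, 0, 3, -4.8, -1.4, 6.2]],
])

```text
clock: 9.75
position: [638.1, 182.0, 155.2]
tool_rot: [-2.031, 0.358, 2.038]
force: [-0.6, -1.1, 0.2]
width: 61.8
```

Run:
```python
from h import *
from cell import snapshot,get_obs
go(643.3,187.8,78,-109.7)
s=snapshot("side"); np.savez("side6.npz",**s); o=get_obs()
T=np.array(o["position"]); M=R.from_rotvec(o["tool_rot"]).as_matrix()
C=cloud(s); L=(C-T)@M
for lo in(-90,-80,-15,-8):
    k=(L[...,1]>10)&(L[...,1]<100)&(abs(L[...,2])<60)&(L[...,0]>=lo)&(L[...,0]<lo+8); q=L[k]
    if len(q)>4: print(lo,len(q),np.percentile(q[:,2],[2,98]).round(1),np.percentile(q[:,2],[2,98]).mean().round(2),np.median(q[:,1]).round(1))
hsv=cv2.cvtColor(s["color"],cv2.COLOR_RGB2HSV)
for lo,hi in((40,48),(48,56),(56,64),(64,72),(72,80),(80,90)):
    k=(abs(L[...,1])<40)&(abs(L[...,2])<15)&(L[...,0]>=lo)&(L[...,0]<hi)&(hsv[...,2]<70); q=L[k]
    if len(q)>2: print("post",lo,len(q),q[:,2].min().round(1),q[:,2].max().round(1),q[:,2].mean().round(1),"y",q[:,1].mean().round(1))
P=proj(s,[[643,188,110]])[0].round().astype(int)
im=s["color"][P[1]-75:P[1]+75,P[0]-100:P[0]+100,::-1]; cv2.imwrite(f"pics/side6.png",cv2.resize(im,None,fx=4,fy=4,interpolation=cv2.INTER_CUBIC))
go(643.3,187.8,78,-109.7)
```

```text
now [638.1 182.  155.2] jaw -109.85 t 9.75 q [ 0.57  0.39 -0.11 -0.   -1.08  0.65] f [-0.6 -1.1  0.2] w 61.8
row: [-0.003  0.003 -0.003] [ 7.71 -0.74 -0.32]
-90 105 [-36.7  37.7] 0.48 39.2
-80 98 [-37.   36.9] -0.02 87.3
-15 24 [-9.3  9.6] 0.13 45.3
-8 19 [-9.2  9.8] 0.26 45.3
post 40 8 -8.8 3.7 -2.6 y -2.7
post 48 15 -8.7 3.9 -1.7 y -4.0
post 56 14 -8.6 4.0 -2.9 y -4.5
post 64 13 -8.5 1.6 -4.6 y -3.0
post 72 16 -8.4 4.2 -0.5 y -4.9
post 80 19 -10.8 4.5 -3.1 y -4.8
now [639.  182.4 156.6] jaw -109.83 t 9.8 q [ 0.57  0.39 -0.1  -0.   -1.08  0.65] f [-0.5 -0.6  0.8] w 62.4
row: [-0.002  0.001 -0.002] [ 7.86 -0.67 -0.23]
```

View pics/side6.png

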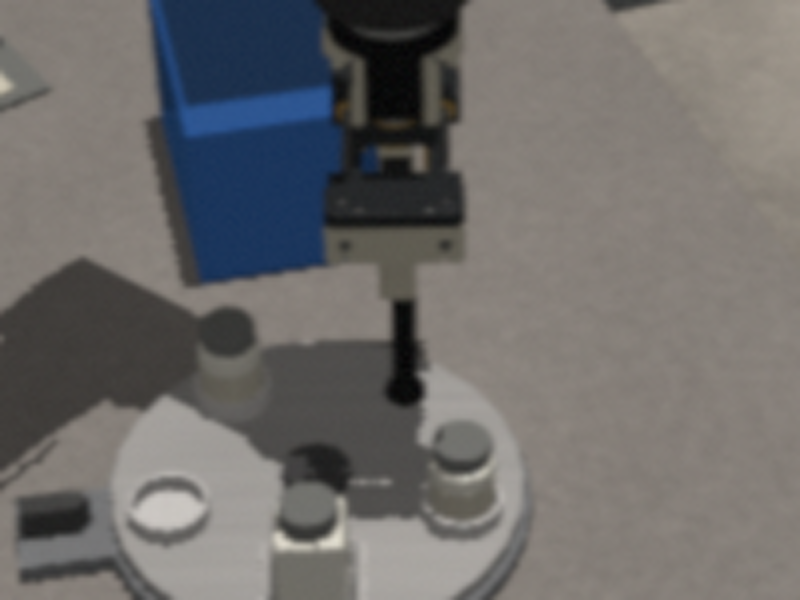

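servo_tool([
  [[0, 0, 0, 1, -0.7, -0.25, 6.2], [0, 0, 0, 3.5, -0.7, -0.25, 6.2], [0, 0, 0, 6, -0.7, -0.25, 6.2], [0, 0, 0, 7.8, -0.7, -0.25, 6.2], [0, 0, 0, 7.8, -0.7, -0.25, 6.2]],
])

```text
clock: 10.42
position: [643.8, 188.6, 77.8]
tool_rot: [-2.032, 0.357, 2.036]
force: [0.7, 0.7, 0.7]
width: 62.0
```

Run:
```python
from h import *
go(643.3,187.8,78,-109.7)
print(onplane(load("top0"),[(188,205),(182,268)],130).round())
```

```text
now [643.8 188.6  77.8] jaw -109.82 t 10.425 q [ 0.57  0.47 -0.17 -0.   -0.93  0.65] f [0.7 0.7 0.7] w 62.0
row: [-0.002  0.002 -0.002] [-0.02  0.1   0.02]
[[669. 321. 130.]
 [540. 324. 130.]]
```

Now close on the post at a moderate force.

servo_tool([
  [[0, 0, 0, 0, 0, 0, 4], [0, 0, 0, 0, 0, 0, 2.6], [0, 0, 0, 0, 0, 0, 1.8], [0, 0, 0, 0, 0, 0, 1.2], [0, 0, 0, 0, 0, 0, 1.2]],
], grip_force=25)

```text
clock: 11.05
position: [644.5, 189.0, 79.4]
tool_rot: [-2.034, 0.355, 2.033]
force: [0.2, -1.2, -1.0]
width: 17.6
```

Run:
```python
from h import *
go(643.3,187.8,78,-109.7)
```

```text
now [644.5 189.   79.4] jaw -109.81 t 11.05 q [ 0.57  0.47 -0.17 -0.   -0.93  0.65] f [ 0.2 -1.2 -1. ] w 17.6
row: [-0.002 -0.     0.   ] [0.14 0.15 0.07]
```

```bash
cat >> h.py <<'E'
def arc(a0,jaw,phis):
    M=Rdown(jaw); e=lambda a:95*np.array([np.cos(np.radians(a)),np.sin(np.radians(a)),0])
    for p in phis: print(p,((e(a0-p)-e(a0))@M/10).round(2))
E
python3 -c "
from h import *
arc(34.2,-109.8,[4,8,13,18,23])"
```

```text
4 [ 0.    0.41 -0.52]
8 [ 0.    0.85 -1.02]
13 [ 0.    1.45 -1.59]
18 [ 0.   2.1 -2.1]
23 [ 0.    2.79 -2.56]
```

servo_tool([
  [[0, 0, 0, 0, 0, 0, 1.2], [0, 0, 0, 0, 0, 0, 1.2], [0, 0, 0, 0, 0.41, -0.52, 1.2], [0, 0, 0, 0, 0.85, -1.02, 1.2], [0, 0, 0, 0, 0.85, -1.02, 1.2]],
])

```text
clock: 11.68
position: [652.0, 176.8, 79.4]
tool_rot: [-2.034, 0.356, 2.032]
force: [3.4, 1.0, 0.7]
width: 15.1
```

```bash
python3 -c "
from h import *
go(643.3,187.8,78,-109.7)
arc(26.2,-109.8,[5,10,15,20,25])"
```

```text
now [652.  176.8  79.4] jaw -109.84 t 11.675 q [ 0.55  0.48 -0.16  0.   -0.93  0.67] f [3.4 1.  0.7] w 15.1
row: [-0.002 -0.001  0.   ] [ 0.14 -0.74  1.19]
5 [ 0.    0.6  -0.57]
10 [ 0.    1.25 -1.09]
15 [ 0.    1.94 -1.54]
20 [ 0.    2.67 -1.94]
25 [ 0.    3.43 -2.27]
```

servo_tool([
  [[0, 0, 0, 0, 0.6, -0.57, 1.2], [0, 0, 0, 0, 1.25, -1.09, 1.2], [0, 0, 0, 0, 1.94, -1.54, 1.2], [0, 0, 0, 0, 2.67, -1.94, 1.2], [0, 0, 0, 0, 3.43, -2.27, 1.2]],
])

```text
clock: 12.3
position: [661.3, 136.9, 79.4]
tool_rot: [-2.034, 0.355, 2.033]
force: [1.9, 3.6, 1.7]
width: 15.4
```

```bash
python3 -c "
from h import *
go(643.3,187.8,78,-109.7)
arc(1.2,-109.8,[5,10,15,20,25])"
```

```text
now [661.3 136.9  79.4] jaw -109.82 t 12.3 q [ 0.49  0.47 -0.16  0.   -0.93  0.73] f [1.9 3.6 1.7] w 15.4
row: [-0.002 -0.001  0.   ] [ 0.13 -4.18  3.41]
5 [ 0.    0.79 -0.26]
10 [ 0.    1.59 -0.46]
15 [ 0.    2.41 -0.58]
20 [ 0.    3.24 -0.63]
25 [ 0.    4.07 -0.61]
```

Forces stay within a few newtons (3.6 N drag in +y against the motion), so the post follows. Continuing.

servo_tool([
  [[0, 0, 0, 0, 0.79, -0.26, 1.2], [0, 0, 0, 0, 1.59, -0.46, 1.2], [0, 0, 0, 0, 2.41, -0.58, 1.2], [0, 0, 0, 0, 3.24, -0.63, 1.2], [0, 0, 0, 0, 4.07, -0.61, 1.2]],
])

```text
clock: 12.92
position: [652.7, 96.6, 79.4]
tool_rot: [-2.034, 0.355, 2.033]
force: [2.6, 2.3, 2.7]
width: 15.6
```

```bash
python3 -c "
from h import *
go(643.3,187.8,78,-109.7)
arc(-23.8,-109.8,[5,10,14,17,19])"
```

```text
now [652.7  96.6  79.4] jaw -109.81 t 12.925 q [ 0.44  0.45 -0.2   0.   -0.92  0.78] f [2.6 2.3 2.7] w 15.6
row: [-0.002 -0.     0.   ] [ 0.14 -8.26  3.98]
5 [0.   0.82 0.09]
10 [0.   1.64 0.26]
14 [0.   2.27 0.44]
17 [0.   2.74 0.61]
19 [0.   3.05 0.73]
```

servo_tool([
  [[0, 0, 0, 0, 0.82, 0.09, 1.2], [0, 0, 0, 0, 1.64, 0.26, 1.2], [0, 0, 0, 0, 2.27, 0.44, 1.2], [0, 0, 0, 0, 3.05, 0.73, 1.2], [0, 0, 0, 0, 3.05, 0.73, 1.2]],
])

```text
clock: 13.55
position: [634.5, 69.8, 79.3]
tool_rot: [-2.032, 0.357, 2.035]
force: [-0.7, -0.3, 6.6]
width: 15.2
```

```bash
cat > m.py <<'E'
from h import *
import sys
from cell import snapshot
k=sys.argv[1]
go(643.3,187.8,78,-109.7)
for n in("side","top"):
    s=snapshot(n); np.savez(n+k+".npz",**s); C=cloud(s)
    hub=np.array([561.2,136.7]) if n=="top" else np.array([566.3,133.3])
    pa=169.65
    rr=np.hypot(C[...,0]-hub[0],C[...,1]-hub[1])
    m=(rr>70)&(rr<120)&(C[...,2]>98)&(C[...,2]<112)&(C[...,0]<hub[0]-40); q=C[m]
    if len(q)>20:
        print(n,"jar lid",len(q),q.mean(0).round(1),"ang",np.degrees(np.arctan2(*(q.mean(0)[:2]-hub)[::-1])).round(2))
        c=q.mean(0)[:2]; w=(np.hypot(C[...,0]-c[0],C[...,1]-c[1])<40)&(C[...,2]>84)&(C[...,2]<112); print(" body rect",cv2.minAreaRect(C[w][:,:2].astype(np.float32)))
        w=(np.hypot(C[...,0]-c[0],C[...,1]-c[1])<48)&(C[...,2]>38)&(C[...,2]<47)&(rr<141); print(" rim rect",cv2.minAreaRect(C[w][:,:2].astype(np.float32)))
    P=proj(s,[[520,130,40]])[0].round().astype(int)
    im=s["color"][max(0,P[1]-75):P[1]+75,max(0,P[0]-100):P[0]+100,::-1]
    cv2.imwrite(f"pics/{n}{k}.png",cv2.resize(im,None,fx=4,fy=4,interpolation=cv2.INTER_CUBIC))
E
python3 m.py 7
```

```text
now [634.5  69.8  79.3] jaw -109.83 t 13.55 q [ 0.41  0.42 -0.25  0.   -0.9   0.81] f [-0.7 -0.3  6.6] w 15.2
row: [-0.002  0.001 -0.001] [  0.12 -11.4    3.17]
side jar lid 153 [470.7 147.1 105.5] ang 171.81
 body rect ((471.3101501464844, 147.2821502685547), (43.257686614990234, 41.8878288269043), 82.01676940917969)
 rim rect ((472.4919738769531, 148.5637969970703), (64.608642578125, 62.22389602661133), 83.00483703613281)
top jar lid 244 [466.3 149.9 106.2] ang 172.1
 body rect ((466.4320068359375, 150.0126953125), (42.42470169067383, 41.77606964111328), 82.0921859741211)
 rim rect ((467.50543212890625, 150.21337890625), (62.810733795166016, 62.755802154541016), 82.052978515625)
```

View pics/side7.png

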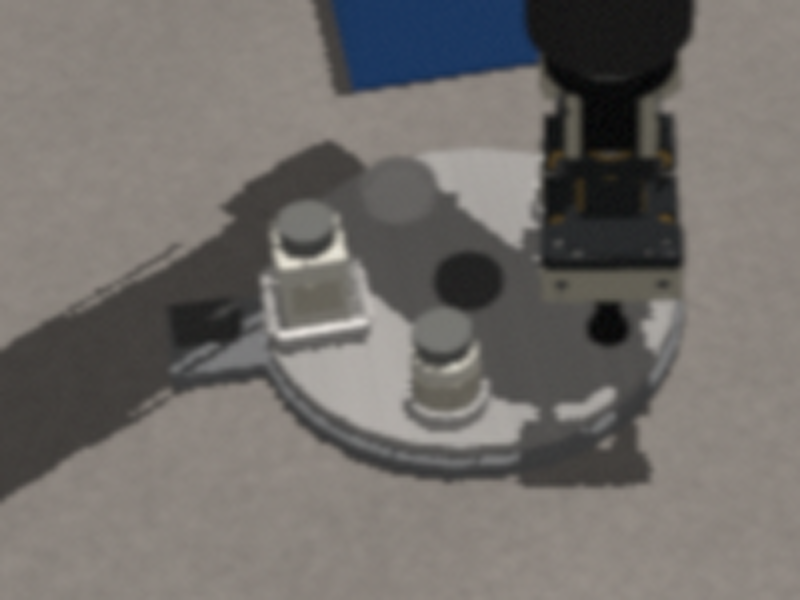

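View pics/top7.png

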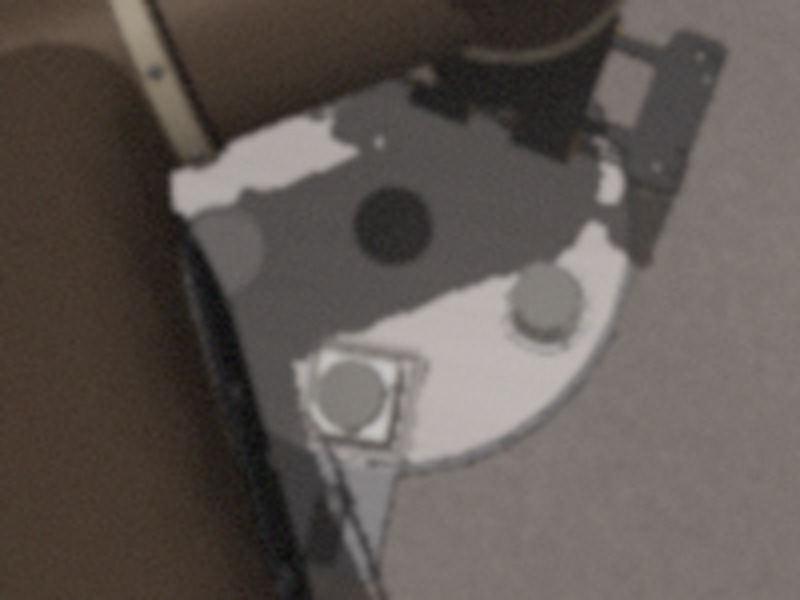

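Run:
```python
from h import *
for n,hub in(("top0",(561.2,136.7)),("top5",(561.2,136.7)),("side0",(566.3,133.3)),("side5",(566.3,133.3))):
    C=cloud(load(n)); hub=np.array(hub)
    # hub refine: circle centre of hub-top points
    m=(np.hypot(C[...,0]-hub[0],C[...,1]-hub[1])<26)&(C[...,2]>37)&(C[...,2]<44); r=cv2.minAreaRect(C[m][:,:2].astype(np.float32)); print(n,"hub",np.round(r[0],1),np.round(r[1],1))
    d=C[...,:2]-hub; rr=np.hypot(d[...,0],d[...,1]); a=np.degrees(np.arctan2(d[...,1],d[...,0]))
    t=(abs(a-169.7)<16)&(rr>142)&(rr<195)&(C[...,2]>4)
    q=C[t]; print(" z hist",np.percentile(q[:,2],[5,25,50,75,95]).round(1))
    r=cv2.minAreaRect(q[:,:2].astype(np.float32)); print(" tongue rect",np.round(r[0],1),np.round(r[1],1),round(r[2],1),"dir",np.degrees(np.arctan2(r[0][1]-hub[1],r[0][0]-hub[0])).round(2))
    p=t&(C[...,2]>33)&(rr>148)&(rr<180); print(" pointer mean ang",a[p].mean().round(2), "min/max per r:",[((a[k].min()+a[k].max())/2).round(2) for k in [p&(rr>=l)&(rr<l+6) for l in(148,154,160,166,172)]])
```

```text
top0 hub [561.6 137.3] [41.1 41.1]
 z hist [10.4 13.3 15.2 21.3 39.3]
 tongue rect [399.9 171.2] [70.1 49.7] 79.4 dir 167.93
 pointer mean ang 169.68 min/max per r: [np.float64(169.5), np.float64(169.72), np.float64(169.62), np.float64(169.71), np.float64(169.62)]
top5 hub [561.8 136.5] [40.5 40. ]
 z hist [ 13.7 640.6 670.7 691.  702.2]
 tongue rect [398.9 177.4] [82.4 55.3] 77.2 dir 165.93
 pointer mean ang 160.59 min/max per r: [np.float64(163.02), np.float64(163.01), np.float64(163.03), np.float64(163.12), np.float64(163.02)]
side0 hub [565.8 133.4] [44.5 39.9]
 z hist [ 8.2 14.  17.3 33.1 39.9]
 tongue rect [403.2 163.8] [61.8 51.9] 79.4 dir 169.41
 pointer mean ang 169.05 min/max per r: [np.float64(169.06), np.float64(169.21), np.float64(168.78), np.float64(167.98), np.float64(168.42)]
side5 hub [567.  137.2] [37. 40.]
 z hist [ 12.5  32.8 614.  635.3 651.7]
 tongue rect [403.4 172.2] [82.  54.7] 78.5 dir 166.57
 pointer mean ang 161.74 min/max per r: [np.float64(162.96), np.float64(163.89), np.float64(163.46), np.float64(163.38), np.float64(163.57)]
```

```bash
python3 -c "
from h import *
arc(-44.05,-109.8,[1.2,2.3])"
```

```text
1.2 [0.   0.18 0.08]
2.3 [0.   0.34 0.16]
```

servo_tool([
  [[0, 0, 0, 0, 0.18, 0.08, 1.2], [0, 0, 0, 0, 0.34, 0.16, 1.2], [0, 0, 0, 0, 0.34, 0.16, 1.2], [0, 0, 0, 0, 0.34, 0.16, 1.2]],
])

```text
clock: 14.15
position: [632.8, 68.1, 79.3]
tool_rot: [-2.033, 0.356, 2.034]
force: [1.9, 0.4, 5.6]
width: 15.6
```

```bash
python3 m.py 8; python3 m.py 9
```

```text
now [632.8  68.1  79.3] jaw -109.81 t 14.15 q [ 0.41  0.42 -0.26  0.   -0.89  0.81] f [1.9 0.4 5.6] w 15.6
row: [-0.002  0.    -0.   ] [  0.12 -11.62   3.07]
side jar lid 156 [470.7 148.5 105.6] ang 170.95
 body rect ((471.50775146484375, 149.0749053955078), (44.66245651245117, 44.580406188964844), 86.73789978027344)
 rim rect ((472.8445129394531, 150.60971069335938), (62.18995666503906, 63.537818908691406), 81.61431884765625)
top jar lid 247 [466.7 152.1 106.2] ang 170.72
 body rect ((466.8160095214844, 152.27398681640625), (42.44579315185547, 41.68189239501953), 80.2843017578125)
 rim rect ((467.9236145019531, 152.22769165039062), (62.70756530761719, 62.683013916015625), 80.2055892944336)
now [632.8  68.1  79.3] jaw -109.81 t 14.25 q [ 0.41  0.42 -0.26  0.   -0.89  0.81] f [1.6 0.9 6.4] w 15.4
row: [-0.002  0.    -0.   ] [  0.13 -11.62   3.07]
side jar lid 149 [470.9 148.7 105.8] ang 170.84
 body rect ((471.87115478515625, 151.1589813232422), (45.02959442138672, 41.676334381103516), 80.54077911376953)
 rim rect ((472.9149475097656, 150.6973419189453), (63.992652893066406, 62.672279357910156), 80.06488037109375)
top jar lid 244 [466.7 152.2 106. ] ang 170.66
 body rect ((466.89599609375, 152.589111328125), (42.27381896972656, 41.71370315551758), 80.27703857421875)
 rim rect ((467.9107666015625, 152.38107299804688), (62.90285110473633, 62.567039489746094), 80.2622299194336)
```

View pics/top8.png

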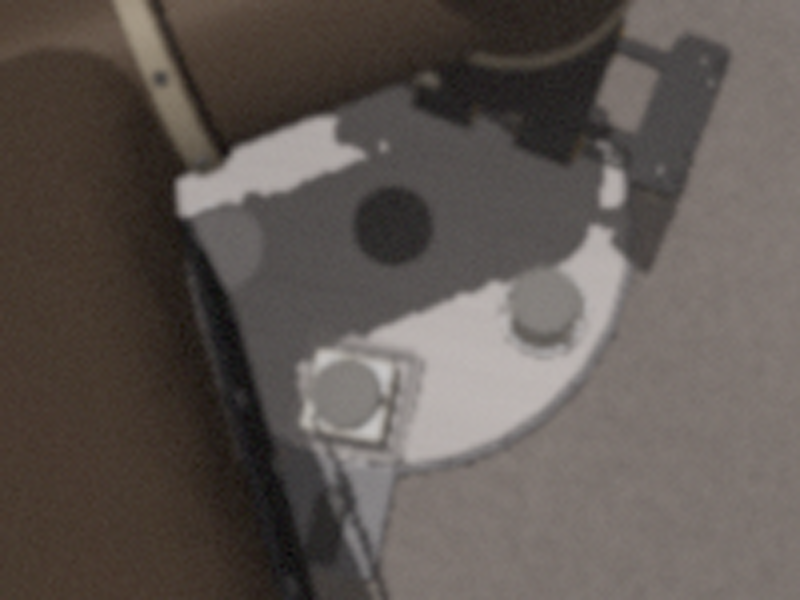

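servo_tool([
  [[0, 0, 0, 0, 0.08, 0.04, 1.2], [0, 0, 0, 0, 0.15, 0.08, 1.2], [0, 0, 0, 0, 0.15, 0.08, 1.2], [0, 0, 0, 0, 0.15, 0.08, 1.2]],
])

```text
clock: 14.85
position: [631.8, 67.1, 79.3]
tool_rot: [-2.034, 0.355, 2.033]
force: [1.8, 2.8, 4.7]
width: 15.4
```

```bash
python3 m.py 10;python3 m.py 11; python3 m.py 12|grep -v now
python3 - <<'E'
from h import *
for k in("0","7","8","9","10","11","12"):
    C=cloud(load("top"+k)); hub=np.array([561.4,136.8]); out=[]
    # average of hub-relative angles from fixed features: jar lid, rim, fixed jar 1 (72 ccw)
    d=C[...,:2]-hub; rr=np.hypot(d[...,0],d[...,1])
    for z0,z1,off in((84,96,72),):
        th={"0":250.3,"7":172}.get(k,170.3); P=hub+95*np.array([np.cos(np.radians(th+off)),np.sin(np.radians(th+off))])
        m=(np.hypot(C[...,0]-P[0],C[...,1]-P[1])<24)&(C[...,2]>z0)&(C[...,2]<z1); c=C[m].mean(0)[:2]-hub; out.append(np.degrees(np.arctan2(c[1],c[0]))%360-off)
    print(k,np.round(np.mod(out,360),2),m.sum())
E
```

```text
now [631.8  67.1  79.3] jaw -109.81 t 14.85 q [ 0.41  0.42 -0.26  0.   -0.89  0.81] f [1.8 2.8 4.7] w 15.4
row: [-0.002 -0.    -0.   ] [  0.13 -11.74   3.  ]
side jar lid 153 [471.6 150.3 105.5] ang 169.83
 body rect ((471.830322265625, 150.32681274414062), (45.145999908447266, 43.075950622558594), 74.91608428955078)
 rim rect ((472.92791748046875, 151.92710876464844), (65.09937286376953, 62.7646484375), 79.250732421875)
top jar lid 246 [467.1 153.4 106.1] ang 169.93
 body rect ((466.9930114746094, 153.76864624023438), (41.9083251953125, 41.61505126953125), 80.0125961303711)
 rim rect ((468.0755310058594, 153.798583984375), (62.69300079345703, 62.70825958251953), 79.7130355834961)
now [631.8  67.1  79.3] jaw -109.81 t 14.95 q [ 0.41  0.42 -0.26  0.   -0.89  0.81] f [1.7 2.  5.2] w 15.6
row: [-0.002 -0.    -0.   ] [  0.13 -11.74   3.  ]
side jar lid 152 [471.8 150.6 105.7] ang 169.64
 body rect ((471.8539733886719, 151.73489379882812), (44.51237869262695, 42.21653366088867), 77.93383026123047)
 rim rect ((473.1720275878906, 152.39071655273438), (65.76457214355469, 63.40584945678711), 
[... 275 characters left out ...]
4089813232422)
row: [-0.002 -0.    -0.   ] [  0.13 -11.74   3.  ]
side jar lid 156 [471.5 150.3 105.6] ang 169.83
 body rect ((471.869384765625, 152.20654296875), (46.02497100830078, 41.6208381652832), 79.33790588378906)
 rim rect ((473.1181640625, 152.81277465820312), (64.71214294433594, 62.71012496948242), 79.37947845458984)
top jar lid 242 [467.1 153.5 106. ] ang 169.87
 body rect ((467.0730285644531, 153.722900390625), (42.15983581542969, 41.708892822265625), 80.2914810180664)
 rim rect ((468.2236022949219, 153.93789672851562), (62.81563949584961, 62.674015045166016), 80.2099609375)
0 [249.7] 222
7 [171.84] 231
8 [170.42] 230
9 [170.52] 227
10 [169.58] 231
11 [169.63] 231
12 [169.59] 234
```

servo_tool([
  [[0, 0, 0, 0, 0, 0, 1.2], [0, 0, 0, 0, 0, 0, 1.2], [0, 0, 0, 0, 0, 0, 1.2], [0, 0, 0, 0, 0, 0, 1.2]],
])

```text
clock: 15.65
position: [631.8, 67.1, 79.3]
tool_rot: [-2.034, 0.355, 2.034]
force: [1.8, 2.0, 4.8]
width: 15.5
```

```bash
python3 m.py 13
python3 - <<'E'
from h import *
for k in("0","13"):
    C=cloud(load("side"+k)); m=(np.hypot(C[...,0]-615,C[...,1]+304)<40)&(C[...,2]>66)&(C[...,2]<85); print("rj",C[m].mean(0).round(1))
a,b=[load("side"+k)["color"].astype(int) for k in("0","13")]; d=abs(a-b).max(2)>40; print("beaker/scoop region changed px",d[270:480,370:].sum(),"tank",d[100:190,255:290].sum())
E
```

```text
now [631.8  67.1  79.3] jaw -109.81 t 15.65 q [ 0.41  0.42 -0.26  0.   -0.89  0.81] f [1.8 2.  4.8] w 15.5
row: [-0.002 -0.    -0.   ] [  0.13 -11.75   3.  ]
side jar lid 153 [471.5 150.7 105.8] ang 169.57
 body rect ((471.66278076171875, 151.0322265625), (43.88596725463867, 42.897483825683594), 83.48513793945312)
 rim rect ((473.1064147949219, 152.12826538085938), (65.4748306274414, 63.05958557128906), 78.52600860595703)
top jar lid 243 [467.1 153.6 106.1] ang 169.83
 body rect ((467.1199951171875, 153.78375244140625), (42.45089340209961, 41.73706817626953), 80.23648071289062)
 rim rect ((468.09185791015625, 153.8992462158203), (62.712921142578125, 62.5811653137207), 79.8616714477539)
rj [ 615.7 -304.9   74.1]
rj [ 615.7 -305.    74.2]
beaker/scoop region changed px 0 tank 16
```

View pics/side13.png

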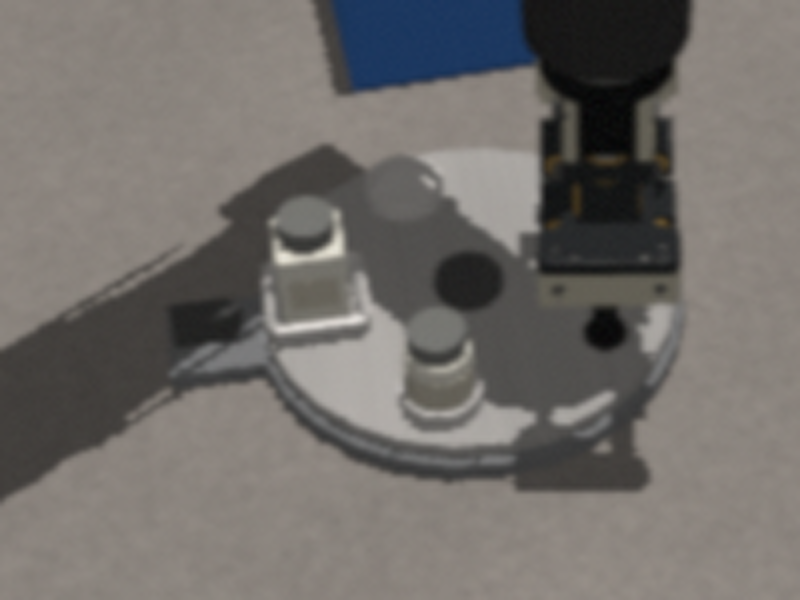

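The jar (lid at (305,222) px in the crop) stands upright in its socket, next to the pointer block at (200,320). The gripper holds the post at (605,325), and nothing else has moved. Handing in.

```bash
python3 -c "
from cell import sign_off
print(sign_off())"
```

```text
the job is handed in; nothing more can be done
None
```

The square jar is back in its socket and released. The turntable then went about 80.6° clockwise to the pointer, and I handed in at about 15.8 s with the gripper still holding the post at 25 N.

**Last checks**
- **Jar home:** the lid top reads 106 mm with no visible tilt. It should be 107 mm, and the cameras read other known heights about 0.8 mm low.
- **Alignment:** the top view puts the jar and socket at 169.5–170.2° against 169.65° for the pointer, depending on the feature measured. That is within about 0.5°, and about 0.1° on average.
- **Holding:** the table did not move between the last pictures. The gripper opening read 15.5 mm on the 16 mm post, and the steady load on the wrist was about 5–6 N.
- **Bystanders:** the round jar moved less than 0.2 mm. The beaker and scoop area showed no change between the first and last pictures. The tank area differed in 16 pixels; it stands in the same place in the last picture, but I did not measure it.

**Disagreements**
- The two cameras differ by a steady 5 mm in x and 3 mm in y. I worked around it by comparing things within one view and against the gripper.
- The side view's outlines of the jar body and socket rim were noisy, with edge angles ranging from about 75° to 87°. I relied on the top view and the lid positions for the alignment.

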